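Pop the lighter out of its spring caddy

TASK

Push the silver lighter down into its spring well in the dark caddy until it unlatches, let go so that it springs up, then pull it out and stand it upright in the middle of the round bamboo coaster. Leave the red toothpick box stowed in the other well, and do not shift the teapot.

Things in the scene. Friction and masses are not known exactly. Their poses are not given: they have to be found in the camera images.
- lighter_mid (a point): Centre of the silver lighter, a block 26 (x) x 40 (y) x 72 mm (z, up), about 80 g; its top is 36 mm above this point. Stowed in one of two spring wells of a fixed brown caddy, 10 mm standing out. Pressed on top (3 to 5 N) it unlatches after 4 mm, stops firmly at 8 mm; let go, it rises 32 mm above stowed within 0.5 s and sits loose. Grip across x, lift 35 mm straight up to clear the well (2 mm play).
- picks_mid (a point): Centre of the red toothpick box with a gold band: size, axes, spring and stowage as the lighter's, in the caddy's other well 84 mm away along y (which well is whose varies). The caddy is centred midway between them, 90 mm (x) by 170 mm (y), its flat top 88 mm above the table and clear of other things. The box has to stay latched in its well.
- coaster_top (a point): Centre of the top face of the fixed round bamboo coaster, 120 mm in diameter with a cork middle; the top face is 10 mm above the table. It lies to the left or to the right of the caddy.
- teapot: White porcelain teapot with a blue band, loose, 0.55 kg, 124 mm across the belly and 123 mm high, spout and handle reach 100 mm to either side along its y; origin at the centre of its underside. Stands on the other side of the caddy from the coaster; two small cups stand beyond it.
Mind the look-alikes: they are no part of the job. Of the things like the part that bears lighter_mid, leave any that is green or purple; of the rest the smaller one is meant.

How it is judged (in metres and radians):
On the way, in this order (a step that is already met when the one before it is completed fails the run):
1. the silver lighter is pushed down in its well by 3.5 mm or more (height (world z) of lighter_mid below 0.0585 m and distance of lighter_mid from where it was at the start of the episode below 0.02 m).
2. it has sprung up in its well (24 mm or more above its stowed height), untouched by the robot (height (world z) of lighter_mid above 0.086 m and distance of lighter_mid from where it was at the start of the episode below 0.045 m and contact force between lighter and the arm below 0.1 N and contact force between lighter and the fingers below 0.1 N), for 0.1 s.
At the end, for the whole second after the job is handed in: The lighter stands upright (within 10 degrees) and at rest on the coaster, its centre within 32 mm of the coaster's centre; the toothpick box is still in its well as it was (within 12 mm) and the teapot stands where it was (within 25 mm) (horizontal distance between lighter_mid and coaster_top below 0.032 m and height (world z) of lighter_mid between 0.042 and 0.05 m and angle between lighter_mid's own z axis and vertical below 0.17 rad and linear speed of lighter below 0.02 m/s and distance of picks_mid from where it was at the start of the episode below 0.012 m and distance of teapot from where it was at the start of the episode below 0.025 m); the robot touches nothing.
It fails at once if the toothpick box popped up or moved by more than 12 mm (distance of picks_mid from where it was at the start of the episode above 0.012 m).
It fails at once if the teapot shifted by more than 25 mm or tipped by more than 15 degrees (distance of teapot from where it was at the start of the episode above 0.025 m or angle between teapot's own z axis and vertical above 0.26 rad).
It also fails if it takes over 42 s, if anything falls off the work surface, if the arm or the gripper's body presses on something with over 40 N, if the wrist force passes 120 N, or if a joint passes its speed limit or range.

ROBOT

A 7-joint arm with a two-finger parallel gripper is mounted at the origin on the work surface. World frame = base frame: x ahead of the robot, y to its left, z up, the work surface at z = 0. Lengths are in mm, angles in rad, forces in N, time in s.
With the tool pointing down it reaches from about 400 to 875 mm from the base axis. Payload 19.3 kg.
Tool frame: the origin (TCP) lies midway between the tips of the shut fingers; the grasp point (between the pads) lies 19 mm behind it; x points along the fingers, z is the direction in which the jaws open and shut, and the axes are right-handed (so a half turn about x gives the same grasp; the last joint's range is limited). The gripper opens to 85 mm and grips with 20 to 120 N. Pads are 22 mm wide; open, the fingers measure 114 mm over their backs; the gripper's body (76 mm by 85 mm) begins 54 mm behind the grasp point. The pads swing forward as they close: fully open they stand 13 mm farther back than shut.
Start: joints at [1.106, 0.521, -0.036, 1.599, 0.021, 1.021, -0.113], TCP at [240.362, -576.924, 231.291] pointing down, gripper open.
Joint ranges: [-2.91, 2.91], [-0.3, 2.13], [-1.5, 1.42], [0.17, 2.43], [-1.26, 4.41], [0.16, 1.93], [-2.52, 2.52]. Speed limits (rad/s): [1.89, 1.89, 2.39, 2.39, 3.01, 3.01, 3.01].

INTERFACE

Orientations are given as a 3x3 rotation matrix whose columns are the frame's x, y, z axes.
In Python, from rig import readout, viewer, env gives the robot as it stands.
- The arm moves only by the tool apply_moves, never from a script. Its arguments are lists of equal length, an entry for each row: "slide": the shift along the world's x, y, z in m, a list of three; "twist": the turn, a rotation vector about the world's x, y, z in rad, a list of three; "gripper": the opening, from -1 (shut) to 1 (fully open). In form: {"slide": [[dx, dy, dz], ...], "twist": [[rx, ry, rz], ...], "gripper": [gripper, ...]}. A call has exactly 8 rows; each row is the pose to reach, as a shift and turn from the pose measured when the call began; what a row does not reach only later rows make up. A row lasts 1/12 s, in which the tool goes at most 41.7 mm and 7.16 degrees, less where a joint would pass 70% of its speed; a pose out of reach is approached as far as the arm can. A call with a gripper value outside its range is refused whole. The fingers move at their own pace and stop on an object; "grip_force" is the grip in N (left out, the last holds). Time passes only in rows, so rows that repeat a pose let the fingers close, or fill a call up. It gives the time, the measured TCP pose, the force and the opening at its end, in the units of the state.
- readout.sense(): the state, without advancing time (a new reading comes with each control period).
- viewer.capture(name): name is "side" or "top" or "wrist"; returns a dict with "frame" (420x560x3 uint8, blue, green, red), "vertical_fov" (degrees; the focal length in pixels is half the picture's height over the tangent of half this angle, whatever the lens; pixels are square), "cx", "cy" (the principal point, pixels), "R" (3x3) and "t" (3): a world point X has camera coordinates R X + t. Camera axes: x right, y down, z forward; pixel columns grow to the right and rows downward; lengths in mm; the calibration is good to about 2 mm. The wrist camera is an equidistant fisheye: a pixel r from the principal point sees the ray r / f radians off the axis. A picture is of the moment at which its call begins. There is no depth.
- env.finish_job(): hands the job in, once; it reports no verdict.
The state is a dict: "clock": time; "q": joint angles; "joint_vel": joint speeds; "joint_efforts": joint torques, N m; "tcp_pos": TCP position; "tool_rot": TCP orientation; "ft_force": force on the tool from outside, world axes, zero at the start; "moment": the same for the moment, N m; "width": opening from 0.0 (shut) to 1.0 (fully open).
Only numpy, scipy, OpenCV 4.12 (cv2) and the standard library are available. Lean on these libraries where they do the work, as an engineer would, in place of code of your own. Each camera call takes 0.05 s, during which the arm holds its last target.

## Working session

There is one attempt and no reset: what is moved stays moved. The work goes in short steps, Python scripts to look and compute and a tool call to move; the robot and the scene stay as the last step left them, time stands still between calls to the robot, and variables do not carry over. Pictures are saved under pics/ and viewed, and the job is handed in when it is done.

Besides the shell and the picture viewer there is one more tool, called after "Call:" by a JSON object that holds its "op" and its "data", one argument or row to a line. apply_moves: Moves the arm, as the interface text tells. Its arguments: {"type":"object","properties":{"slide":{"type":"array"},"twist":{"type":"array"},"gripper":{"type":"array"},"grip_force":{"type":"number"}},"required":["slide","twist","gripper"]}

```bash
mkdir -p pics; cat > h.py <<'E'
import cv2,numpy as np
from rig import readout,viewer,env
def cap(n,f):
    d=viewer.capture(n); cv2.imwrite('pics/'+f+'.png',d['frame']); np.save('pics/'+f+'.npy',d,allow_pickle=True); return d
def load(f): return np.load('pics/'+f+'.npy',allow_pickle=True).item()
def ray(d,u,v):
    R=np.array(d['R']);t=np.array(d['t']);f=d['frame'].shape[0]/2/np.tan(np.radians(d['vertical_fov']/2))
    return -R.T@t, R.T@np.array([(u-d['cx'])/f,(v-d['cy'])/f,1])
def atz(d,u,v,z):
    c,r=ray(d,u,v); return c+r*(z-c[2])/r[2]
def proj(d,X):
    f=d['frame'].shape[0]/2/np.tan(np.radians(d['vertical_fov']/2))
    p=np.array(d['R'])@np.array(X)+np.array(d['t']); return d['cx']+f*p[0]/p[2],d['cy']+f*p[1]/p[2]
E
python3 - <<'E'
from h import *
for n in ['top','side']:
    d=cap(n,n+'0'); print(n,d['vertical_fov'],d['cx'],d['cy'],-np.array(d['R']).T@d['t'])
s=readout.sense();print(s)
E
```

```text
top 52.884399796754884 282.73383062491337 223.80309378292094 [428.84506861  12.53125915 886.07877518]
side 54.235832786050324 279.05720453133046 204.5321926877469 [ 494.04824122 -560.05571228  671.05430796]
{'clock': 0.1, 'q': array([ 1.10579594,  0.52194027, -0.03631492,  1.59993941,  0.02124703,
        1.02109748, -0.11279532]), 'joint_vel': array([ 0.00021239,  0.00011315, -0.00152238,  0.0006357 , -0.00063092,
        0.00087102,  0.00061212]), 'joint_efforts': array([ 4.95678862e-03, -9.28502584e+01,  1.98470235e+00, -3.70536160e+01,
        1.81553350e-02,  5.35967920e-03,  1.42529434e-04]), 'tcp_pos': array([ 240.22715292, -576.66999798,  230.79639836]), 'tool_rot': array([[-4.88342021e-04,  9.23070551e-01,  3.84630366e-01],
       [ 8.71391240e-04,  3.84630659e-01, -9.23070147e-01],
       [-9.99999501e-01, -1.15610410e-04, -9.92186905e-04]]), 'ft_force': array([ 0.40115874, -0.20788236, -0.56610464]), 'moment': array([ 0.0527918 , -0.03236297,  0.01127559]), 'width': 1.0002615704560491}
```

```bash
ls -la .
```

```text
total 16
drwxr-xr-x  3 agent agent 4096 Dec  7 06:20 .
drwxr-xr-x 23 root  root  4096 Dec  7 06:20 ..
-rw-r--r--  1 agent agent  699 Dec  7 06:20 h.py
drwxr-xr-x  2 agent agent 4096 Dec  7 06:20 pics
```

View pics/top0.png

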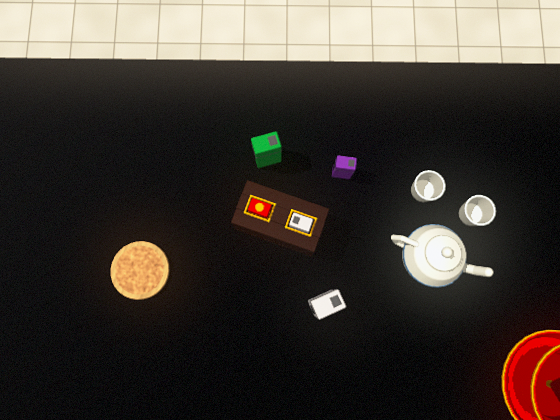

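View pics/side0.png

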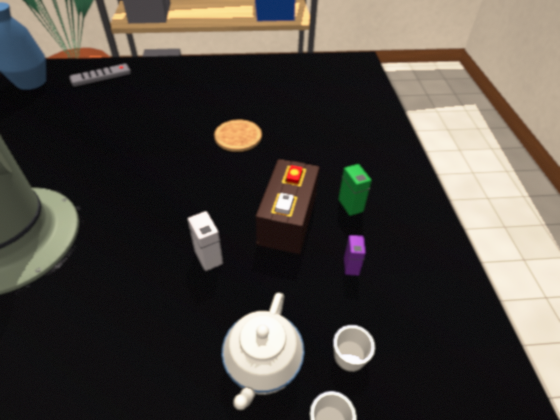

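Candidates in the top view are green (266,149), purple (344,166), a free-standing larger silver block (327,304) and the silver block in the caddy well (301,222). The description points to the one in the caddy, so I'll check it in a crop.

```bash
python3 - <<'E'
from h import *
d=load('top0');c=d['frame'][170:330,220:360]
cv2.imwrite('pics/c1.png',cv2.resize(c,None,fx=5,fy=5*0.75*0+5,interpolation=cv2.INTER_CUBIC)[:600])
d=load('side0');c=d['frame'][150:270,180:340]
cv2.imwrite('pics/c2.png',cv2.resize(c,None,fx=5,fy=5,interpolation=cv2.INTER_CUBIC))
E
```

```text
(no output)
```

View pics/c1.png

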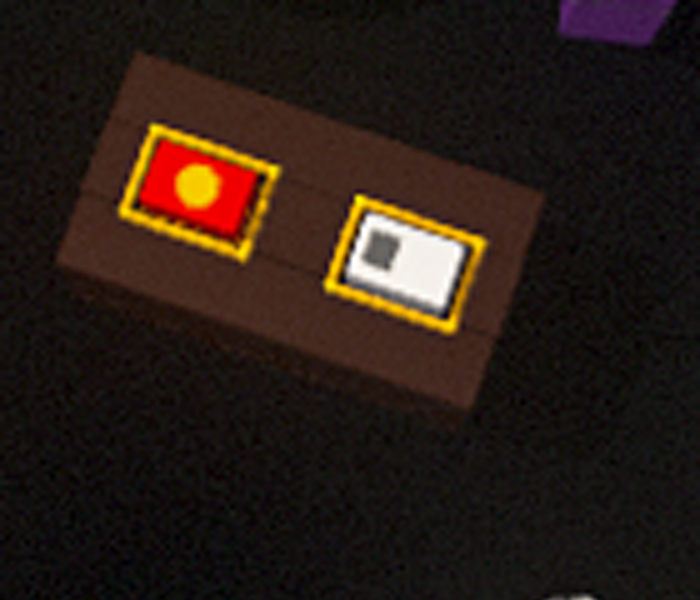

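View pics/c2.png

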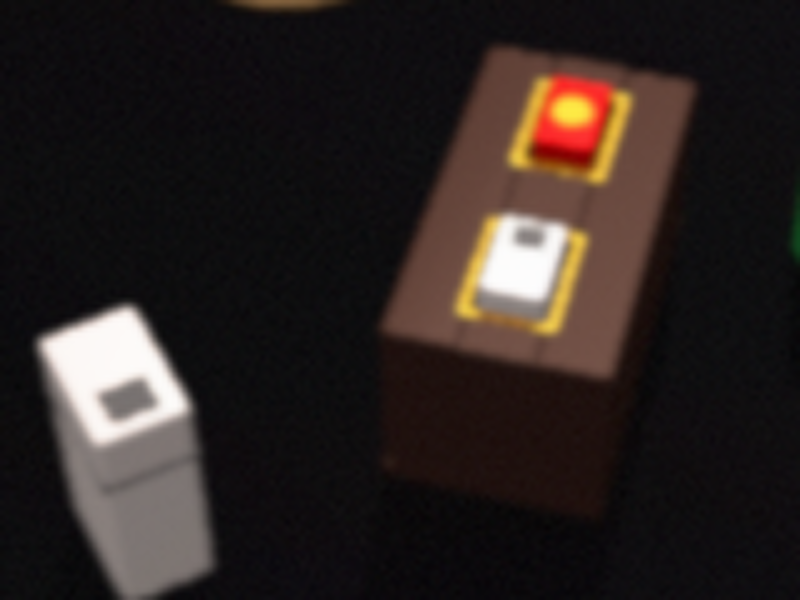

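```bash
python3 - <<'E'
from h import *
d=load('top0');e=load('side0')
def q(P,z,d,o):
    W=np.array([atz(d,o[0]+(u-2)/5,o[1]+(v-2)/5,z) for u,v in P]);
    print(W.mean(0).round(1),[ (np.linalg.norm(W[i]-W[i-1]).round(1), np.degrees(np.arctan2(*(W[i]-W[i-1])[[1,0]])).round(1)) for i in range(4)])
q([(137,53),(543,192),(468,410),(58,263)],88,d,(220,170))
q([(368,210),(470,240),(447,308),(347,277)],98,d,(220,170))
q([(160,137),(262,170),(240,236),(137,203)],98,d,(220,170))
q([(492,45),(697,82),(612,380),(383,330)],88,e,(180,150))
q([(507,213),(570,226),(545,304),(480,288)],98,e,(180,150))
for n,dd,box in (('t',d,(90,220,190,320)),('s',e,(200,110,275,160))):
    f=dd['frame'];x0,y0,x1,y1=box;m=(f[y0:y1,x0:x1].max(2)>70).astype(np.uint8)
    cs,_=cv2.findContours(m,0,1);c=max(cs,key=cv2.contourArea)[:,0]+[x0,y0]
    W=np.array([atz(dd,u,v,10)[:2] for u,v in c],np.float32)
    print(n,cv2.minEnclosingCircle(W),cv2.fitEllipse(W))
# teapot rough
print(atz(d,447,253,120),atz(d,398,240,80),atz(d,490,272,80), atz(d,327,298,110))
E
```

```text
[575.2  13.1  88. ] [(np.float64(87.9), np.float64(-18.9)), (np.float64(166.5), np.float64(-108.8)), (np.float64(89.4), np.float64(160.9)), (np.float64(166.2), np.float64(70.6))]
[562.1 -27.6  98. ] [(np.float64(27.0), np.float64(-16.9)), (np.float64(40.3), np.float64(-106.2)), (np.float64(27.6), np.float64(161.4)), (np.float64(39.5), np.float64(73.1))]
[589.3  51.7  98. ] [(np.float64(27.0), np.float64(-17.7)), (np.float64(41.0), np.float64(-107.8)), (np.float64(26.9), np.float64(162.6)), (np.float64(41.2), np.float64(72.5))]
[574.1  12.4  88. ] [(np.float64(168.3), np.float64(71.2)), (np.float64(89.7), np.float64(-18.9)), (np.float64(169.8), np.float64(-109.3)), (np.float64(88.5), np.float64(160.1))]
[560.9 -27.9  98. ] [(np.float64(41.0), np.float64(70.6)), (np.float64(25.3), np.float64(-19.9)), (np.float64(42.1), np.float64(-109.1)), (np.float64(25.6), np.float64(157.7))]
t ((473.4038391113281, 301.2740783691406), 60.897457122802734) ((473.15081787109375, 301.4440002441406), (119.47235107421875, 119.78910064697266), 126.53533172607422)
s ((470.3332824707031, 297.9544982910156), 68.26665496826172) ((471.2197570800781, 298.4364318847656), (123.70046997070312, 133.97579956054688), 178.1725311279297)
[ 502.10866508 -292.41352388  120.        ] [ 530.26455082 -215.04833627   80.        ] [ 470.30096197 -388.54490016   80.        ] [419.56843123 -73.80035174 110.        ]
```

Target confirmed: the small silver block in the caddy, top centre about (561,-27) in both views (sizes 27x40 mm fit). Caddy yaw is about -18.6°, and the coaster is near (472.5,300.5). First I'll move with the fingers shut to above the lighter.

Call:
{"op": "apply_moves", "data": {
  "slide": [
    [0.02,0.034,0],
    [0.04,0.069,0],
    [0.06,0.103,0],
    [0.08,0.137,0],
    [0.1,0.172,0],
    [0.12,0.206,0],
    [0.14,0.24,0],
    [0.16,0.274,0]
  ],
  "twist": [
    [0,0,0.11],
    [0,0,0.22],
    [0,0,0.33],
    [0,0,0.44],
    [0,0,0.55],
    [0,0,0.66],
    [0,0,0.77],
    [0,0,0.852]
  ],
  "gripper": [-1,-1,-1,-1,-1,-1,-1,-1]
}}

```text
clock: 0.77
tcp_pos: [400.7, -300.9, 230.8]
tool_rot: [[-0.001, 0.313, 0.95], [0.0, 0.95, -0.313], [-1.0, -0.0, -0.001]]
ft_force: [0.5, -0.2, 0.5]
width: 0.002
```

Call:
{"op": "apply_moves", "data": {
  "slide": [
    [0.02,0.034,0],
    [0.04,0.069,0],
    [0.06,0.103,0],
    [0.08,0.137,0],
    [0.1,0.172,0],
    [0.12,0.206,0],
    [0.14,0.24,0],
    [0.16,0.274,0]
  ],
  "twist": [
    [0,0,0],
    [0,0,0],
    [0,0,0],
    [0,0,0],
    [0,0,0],
    [0,0,0],
    [0,0,0],
    [0,0,0]
  ],
  "gripper": [-1,-1,-1,-1,-1,-1,-1,-1]
}}

```text
clock: 1.43
tcp_pos: [561.2, -25.1, 230.6]
tool_rot: [[-0.001, 0.313, 0.95], [0.0, 0.95, -0.313], [-1.0, -0.0, -0.001]]
ft_force: [0.6, -1.5, 0.9]
width: -0.0
```

Call:
{"op": "apply_moves", "data": {
  "slide": [
    [0,-0.002,-0.03],
    [0,-0.002,-0.06],
    [0,-0.002,-0.09],
    [0,-0.002,-0.11],
    [0,-0.002,-0.12],
    [0,-0.002,-0.12],
    [0,-0.002,-0.12],
    [0,-0.002,-0.12]
  ],
  "twist": [
    [0,0,0],
    [0,0,0],
    [0,0,0],
    [0,0,0],
    [0,0,0],
    [0,0,0],
    [0,0,0],
    [0,0,0]
  ],
  "gripper": [-1,-1,-1,-1,-1,-1,-1,-1]
}}

```text
clock: 2.1
tcp_pos: [561.9, -27.1, 112.0]
tool_rot: [[0.0, 0.313, 0.95], [-0.0, 0.95, -0.313], [-1.0, 0.0, 0.0]]
ft_force: [0.1, 0.4, 0.9]
width: 0.001
```

```bash
python3 - <<'E'
from h import *
d=cap('side','side1'); e=cap('wrist','wrist1')
print(readout.sense()['tcp_pos'],readout.sense()['ft_force'])
a=cv2.resize(d['frame'][130:280,180:340],(640,600),interpolation=cv2.INTER_CUBIC)
cv2.imwrite('pics/c3.png',a)
E
```

```text
[561.90136948 -27.18200404 111.99077912] [-0.47820954 -0.26435886 -0.2239266 ]
```

View pics/c3.png

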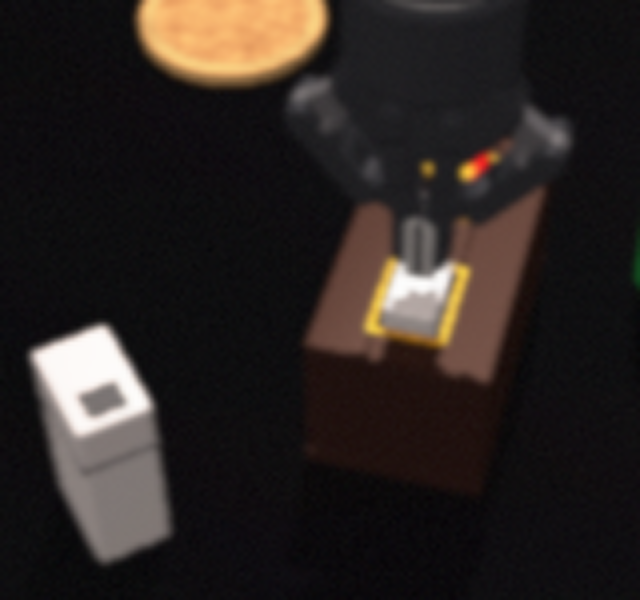

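View pics/wrist1.png

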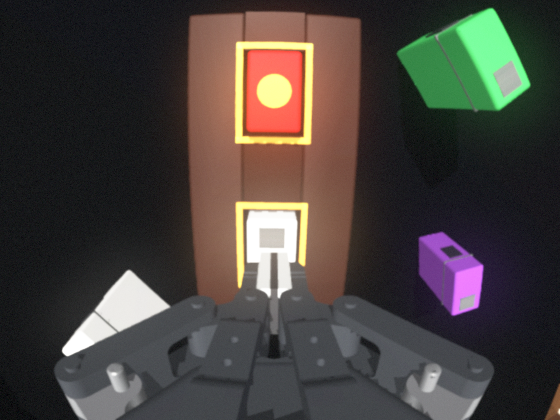

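The shut fingertips (418,270 in the side crop) are centred over the silver top, and the wrist view shows the jaws square to the caddy. Pressing now.

Call:
{"op": "apply_moves", "data": {
  "slide": [
    [0,0,-0.006],
    [0,0,-0.012],
    [0,0,-0.015],
    [0,0,-0.017],
    [0,0,-0.019],
    [0,0,-0.0205],
    [0,0,-0.0205],
    [0,0,-0.0205]
  ],
  "twist": [
    [0,0,0],
    [0,0,0],
    [0,0,0],
    [0,0,0],
    [0,0,0],
    [0,0,0],
    [0,0,0],
    [0,0,0]
  ],
  "gripper": [-1,-1,-1,-1,-1,-1,-1,-1]
}}

```text
clock: 2.87
tcp_pos: [562.0, -27.2, 91.5]
tool_rot: [[0.001, 0.313, 0.95], [-0.0, 0.95, -0.313], [-1.0, 0.0, 0.001]]
ft_force: [-0.0, -0.2, 4.0]
width: 0.003
```

Call:
{"op": "apply_moves", "data": {
  "slide": [
    [0,0,0.03],
    [0,0,0.06],
    [0,0,0.09],
    [0,0,0.1],
    [0,0,0.1],
    [0,0,0.1],
    [0,0,0.1],
    [0,0,0.1]
  ],
  "twist": [
    [0,0,0],
    [0,0,0],
    [0,0,0],
    [0,0,0],
    [0,0,0],
    [0,0,0],
    [0,0,0],
    [0,0,0]
  ],
  "gripper": [-1,-1,-1,-1,-1,1,1,1]
}}

```text
clock: 3.53
tcp_pos: [561.4, -27.2, 190.3]
tool_rot: [[-0.001, 0.313, 0.95], [-0.0, 0.95, -0.313], [-1.0, -0.0, -0.001]]
ft_force: [0.4, -0.0, 0.5]
width: 0.417
```

```bash
python3 - <<'E'
from h import *
d=cap('side','side2'); e=cap('wrist','wrist2');print(readout.sense()['width'])
a=cv2.resize(d['frame'][130:280,180:340],(640,600),interpolation=cv2.INTER_CUBIC)
cv2.imwrite('pics/c4.png',a)
E
```

```text
0.5953057480810704
```

View pics/c4.png

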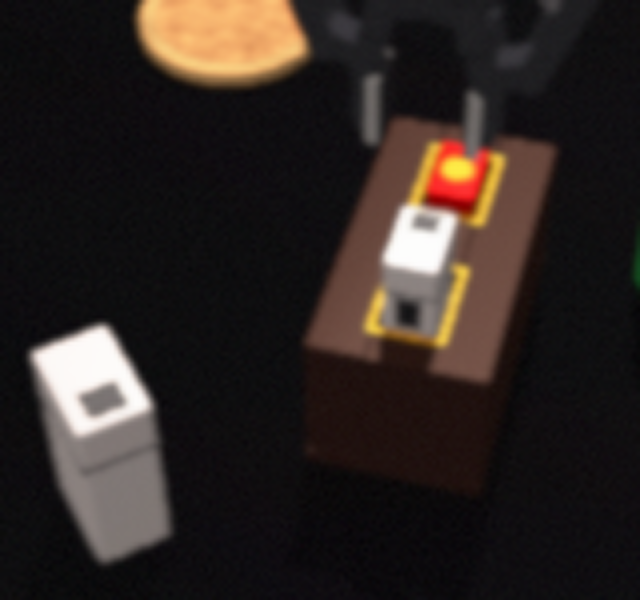

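View pics/wrist2.png

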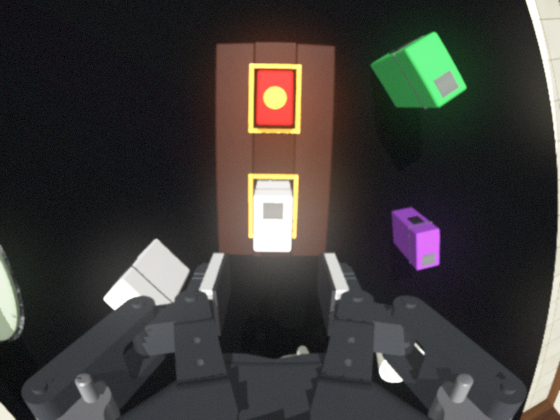

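It has sprung up (top at 425,235 in the crop) and the red box is still latched. Descending open, then gripping.

Call:
{"op": "apply_moves", "data": {
  "slide": [
    [0,0,-0.01],
    [0,0,-0.03],
    [0,0,-0.055],
    [0,0,-0.08],
    [0,0,-0.096],
    [0,0,-0.096],
    [0,0,-0.096],
    [0,0,-0.096]
  ],
  "twist": [
    [0,0,0],
    [0,0,0],
    [0,0,0],
    [0,0,0],
    [0,0,0],
    [0,0,0],
    [0,0,0],
    [0,0,0]
  ],
  "gripper": [1,1,1,1,1,1,1,1],
  "grip_force": 30
}}

```text
clock: 4.3
tcp_pos: [561.8, -27.0, 95.1]
tool_rot: [[-0.0, 0.313, 0.95], [0.0, 0.95, -0.313], [-1.0, -0.0, -0.0]]
ft_force: [0.1, 0.3, -0.3]
width: 0.999
```

Call:
{"op": "apply_moves", "data": {
  "slide": [
    [0,0,0],
    [0,0,0],
    [0,0,0],
    [0,0,0],
    [0,0,0],
    [0,0,0],
    [0,0,0],
    [0,0,0]
  ],
  "twist": [
    [0,0,0],
    [0,0,0],
    [0,0,0],
    [0,0,0],
    [0,0,0],
    [0,0,0],
    [0,0,0],
    [0,0,0]
  ],
  "gripper": [-1,-1,-1,-1,-1,-1,-1,-1],
  "grip_force": 30
}}

```text
clock: 4.97
tcp_pos: [562.0, -27.1, 95.2]
tool_rot: [[-0.0, 0.313, 0.95], [0.0, 0.95, -0.313], [-1.0, 0.0, -0.0]]
ft_force: [-0.5, -0.3, 0.8]
width: 0.302
```

```bash
python3 - <<'E'
from h import *
d=cap('side','side3'); s=readout.sense();print(s['width']*85,s['tcp_pos'],s['ft_force'])
a=cv2.resize(d['frame'][130:280,180:340],(640,600),interpolation=cv2.INTER_CUBIC)
cv2.imwrite('pics/c5.png',a)
E
```

```text
25.55652264393206 [561.97982002 -27.04387027  95.1787541 ] [ 0.05153499 -0.01025352  1.33903135]
```

View pics/c5.png

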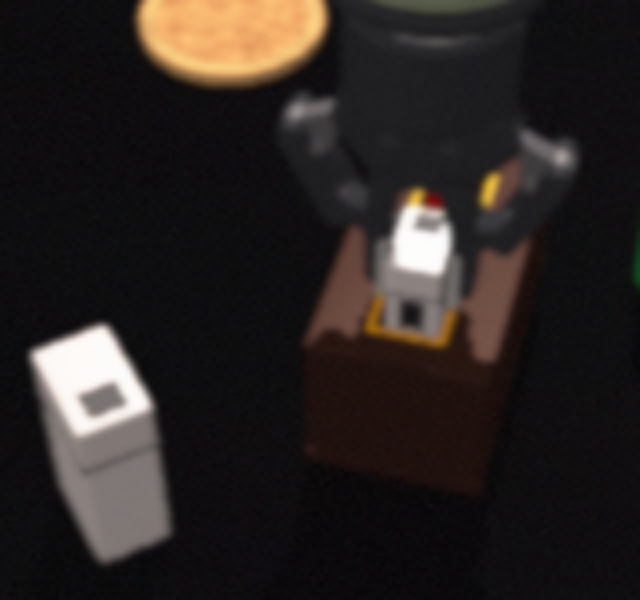

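Grip is good (25.6 mm opening, lighter upright). Lifting straight up.

Call:
{"op": "apply_moves", "data": {
  "slide": [
    [0,0,0.008],
    [0,0,0.018],
    [0,0,0.028],
    [0,0,0.038],
    [0,0,0.05],
    [0,0,0.065],
    [0,0,0.08],
    [0,0,0.08]
  ],
  "twist": [
    [0,0,0],
    [0,0,0],
    [0,0,0],
    [0,0,0],
    [0,0,0],
    [0,0,0],
    [0,0,0],
    [0,0,0]
  ],
  "gripper": [-1,-1,-1,-1,-1,-1,-1,-1]
}}

```text
clock: 5.68
tcp_pos: [563.3, -27.0, 178.7]
tool_rot: [[0.004, 0.313, 0.95], [-0.0, 0.95, -0.313], [-1.0, 0.001, 0.004]]
ft_force: [0.4, 0.6, -0.1]
width: 0.299
```

Call:
{"op": "apply_moves", "data": {
  "slide": [
    [-0.005,0.02,0],
    [-0.013,0.05,0],
    [-0.022,0.08,0],
    [-0.03,0.11,0],
    [-0.038,0.14,0],
    [-0.044,0.16,0],
    [-0.047,0.17,0],
    [-0.047,0.17,0]
  ],
  "twist": [
    [0,0,0],
    [0,0,0],
    [0,0,0],
    [0,0,0],
    [0,0,0],
    [0,0,0],
    [0,0,0],
    [0,0,0]
  ],
  "gripper": [-1,-1,-1,-1,-1,-1,-1,-1]
}}

```text
clock: 6.35
tcp_pos: [515.6, 145.3, 179.0]
tool_rot: [[0.004, 0.31, 0.951], [0.001, 0.951, -0.31], [-1.0, 0.002, 0.004]]
ft_force: [-0.8, 0.1, -1.0]
width: 0.296
```

```bash
python3 - <<'E'
from h import *
d=cap('side','side4');t=cap('top','top4'); s=readout.sense();print(s['width']*85,s['tcp_pos'],s['ft_force'])
E
```

```text
25.339384433388204 [516.44809557 142.24904302 178.75154065] [ 0.28262     0.03671616 -0.52617647]
```

View pics/side4.png

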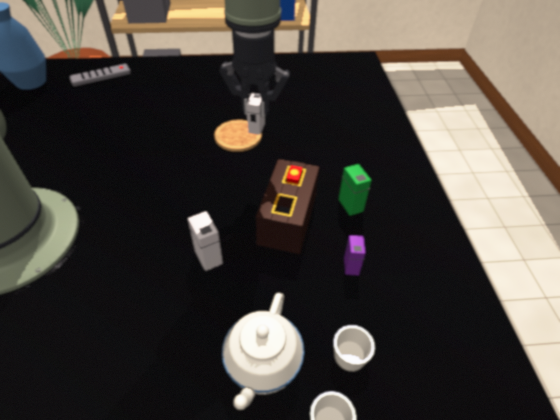

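The lighter is held upright, the silver well is empty, and the red box is stowed. On to the coaster.

Call:
{"op": "apply_moves", "data": {
  "slide": [
    [-0.007,0.025,0],
    [-0.015,0.055,-0.005],
    [-0.024,0.085,-0.02],
    [-0.031,0.11,-0.04],
    [-0.038,0.135,-0.06],
    [-0.042,0.152,-0.08],
    [-0.044,0.158,-0.1],
    [-0.044,0.158,-0.11]
  ],
  "twist": [
    [0,0,0],
    [0,0,0],
    [0,0,0],
    [0,0,0],
    [0,0,0],
    [0,0,0],
    [0,0,0],
    [0,0,0]
  ],
  "gripper": [-1,-1,-1,-1,-1,-1,-1,-1]
}}

```text
clock: 7.12
tcp_pos: [471.9, 300.1, 66.6]
tool_rot: [[0.002, 0.313, 0.95], [-0.002, 0.95, -0.313], [-1.0, -0.001, 0.003]]
ft_force: [-1.3, -0.4, -0.9]
width: 0.302
```

```bash
python3 - <<'E'
from h import *
d=cap('side','side5');t=cap('top','top5'); s=readout.sense();print(s['width']*85,s['tcp_pos'],s['ft_force'],s['tool_rot'].round(4))
a=cv2.resize(d['frame'][60:180,180:340],(800,600),interpolation=cv2.INTER_CUBIC)
cv2.imwrite('pics/c6.png',a)
print(proj(d,s['tcp_pos']),[proj(d,[*s['tcp_pos'][:2],z]) for z in (10,20,30)])
E
```

```text
25.279812854429103 [472.53030878 298.24159411  67.33948852] [-0.12227579 -0.11367682 -1.27696777] [[ 0.002   0.3145  0.9493]
 [-0.0029  0.9493 -0.3145]
 [-1.     -0.0021  0.0028]]
(np.float64(236.76674223943303), np.float64(115.61467565522392)) [(np.float64(238.02357289259282), np.float64(134.11188264863813)), (np.float64(237.81162028115372), np.float64(130.9925035049746)), (np.float64(237.59668976093255), np.float64(127.82929745829061))]
```

View pics/c6.png

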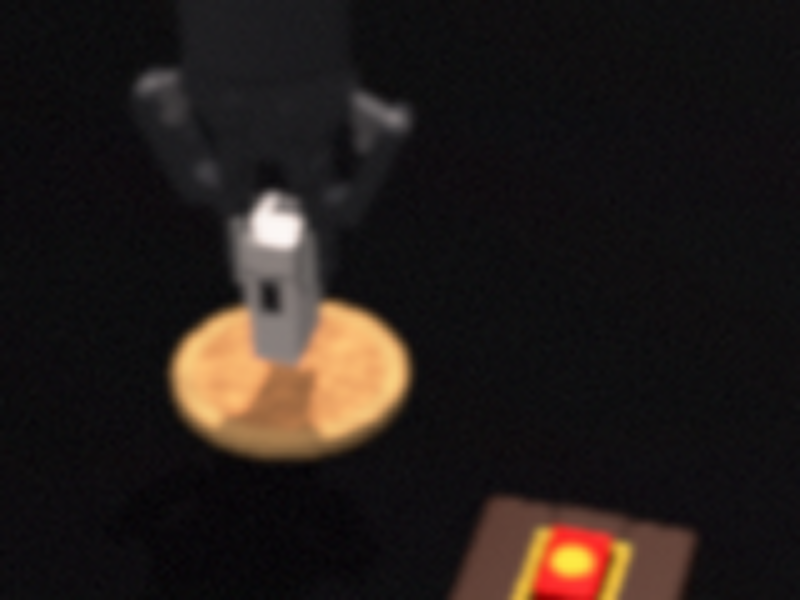

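The lighter hangs upright over the coaster's middle (bottom edge about 280,360 in the crop), roughly 20 mm above it. Lowering slowly.

Call:
{"op": "apply_moves", "data": {
  "slide": [
    [0,0.002,-0.006],
    [0,0.002,-0.01],
    [0,0.002,-0.013],
    [0,0.002,-0.015],
    [0,0.002,-0.017],
    [0,0.002,-0.018],
    [0,0.002,-0.019],
    [0,0.002,-0.019]
  ],
  "twist": [
    [0,0,0],
    [0,0,0],
    [0,0,0],
    [0,0,0],
    [0,0,0],
    [0,0,0],
    [0,0,0],
    [0,0,0]
  ],
  "gripper": [-1,-1,-1,-1,-1,-1,-1,-1]
}}

```text
clock: 7.88
tcp_pos: [472.5, 300.2, 48.3]
tool_rot: [[0.002, 0.314, 0.949], [-0.003, 0.949, -0.314], [-1.0, -0.002, 0.003]]
ft_force: [-0.1, 0.3, -0.8]
width: 0.297
```

Call:
{"op": "apply_moves", "data": {
  "slide": [
    [0,0,-0.0004],
    [0,0,-0.0008],
    [0,0,-0.0012],
    [0,0,-0.0016],
    [0,0,-0.0018],
    [0,0,-0.002],
    [0,0,-0.002],
    [0,0,-0.002]
  ],
  "twist": [
    [0,0,0],
    [0,0,0],
    [0,0,0],
    [0,0,0],
    [0,0,0],
    [0,0,0],
    [0,0,0],
    [0,0,0]
  ],
  "gripper": [-1,-1,-1,-1,-1,-1,-1,-1]
}}

```text
clock: 8.55
tcp_pos: [472.6, 300.3, 47.3]
tool_rot: [[0.003, 0.314, 0.949], [-0.003, 0.949, -0.314], [-1.0, -0.002, 0.004]]
ft_force: [-5.8, -3.9, 20.5]
width: 0.297
```

```bash
python3 - <<'E'
from h import *
d=cap('side','side6'); s=readout.sense();print(s['width']*85,s['tcp_pos'],s['ft_force'])
a=cv2.resize(d['frame'][60:180,180:340],(800,600),interpolation=cv2.INTER_CUBIC)
cv2.imwrite('pics/c7.png',a)
E
```

```text
25.296531549354672 [472.5994547  300.34074764  47.25093246] [-4.78523447 -4.14918675 20.67352785]
```

View pics/c7.png

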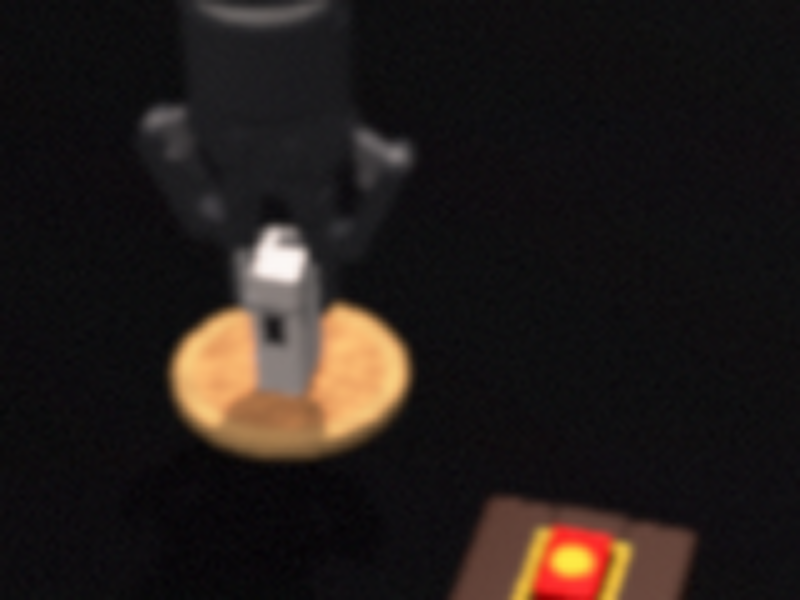

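It has made contact (20 N). I'll relieve the load slightly, then open.

Call:
{"op": "apply_moves", "data": {
  "slide": [
    [0,0,0],
    [0,0,0.0002],
    [0,0,0.0002],
    [0,0,0.0002],
    [0,0,0.0002],
    [0,0,0.0002],
    [0,0,0.0002],
    [0,0,0.0002]
  ],
  "twist": [
    [0,0,0],
    [0,0,0],
    [0,0,0],
    [0,0,0],
    [0,0,0],
    [0,0,0],
    [0,0,0],
    [0,0,0]
  ],
  "gripper": [-1,-1,-1,-0.2,0,0.4,1,1]
}}

```text
clock: 9.27
tcp_pos: [472.6, 300.3, 47.4]
tool_rot: [[0.003, 0.314, 0.949], [-0.003, 0.949, -0.314], [-1.0, -0.002, 0.003]]
ft_force: [-0.2, -0.3, -0.6]
width: 0.905
```

Call:
{"op": "apply_moves", "data": {
  "slide": [
    [0,0,0],
    [0,0,0],
    [0,0,0],
    [0,0,0],
    [0,0,0.01],
    [0,0,0.03],
    [0,0,0.05],
    [0,0,0.07]
  ],
  "twist": [
    [0,0,0],
    [0,0,0],
    [0,0,0],
    [0,0,0],
    [0,0,0],
    [0,0,0],
    [0,0,0],
    [0,0,0]
  ],
  "gripper": [1,1,1,1,1,1,1,1]
}}

```text
clock: 9.93
tcp_pos: [472.5, 300.3, 118.9]
tool_rot: [[0.003, 0.314, 0.949], [-0.003, 0.949, -0.314], [-1.0, -0.002, 0.003]]
ft_force: [0.4, -0.2, -0.6]
width: 0.998
```

Call:
{"op": "apply_moves", "data": {
  "slide": [
    [0,0,0.03],
    [0,0,0.06],
    [0,0,0.09],
    [0,0,0.12],
    [0,0,0.12],
    [0,0,0.12],
    [0,0,0.12],
    [0,0,0.12]
  ],
  "twist": [
    [0,0,0],
    [0,0,0],
    [0,0,0],
    [0,0,0],
    [0,0,0],
    [0,0,0],
    [0,0,0],
    [0,0,0]
  ],
  "gripper": [1,1,1,1,1,1,1,1]
}}

```text
clock: 10.6
tcp_pos: [472.0, 300.0, 238.1]
tool_rot: [[0.001, 0.314, 0.949], [-0.004, 0.949, -0.314], [-1.0, -0.003, 0.002]]
ft_force: [-0.1, 0.2, -0.5]
width: 0.996
```

```bash
python3 - <<'E'
from h import *
d=cap('side','side7');t=cap('top','top7'); s=readout.sense();print(s['width']*85,s['tcp_pos'],s['ft_force'])
t0=load('top0')
print('teapot diff',np.abs(t['frame'][200:320,385:500].astype(int)-t0['frame'][200:320,385:500]).max(2).__gt__(60).sum())
E
```

```text
84.76317317759077 [472.04591473 300.06364895 238.00357061] [ 0.2347686   0.00959477 -0.09887561]
teapot diff 0
```

View pics/side7.png

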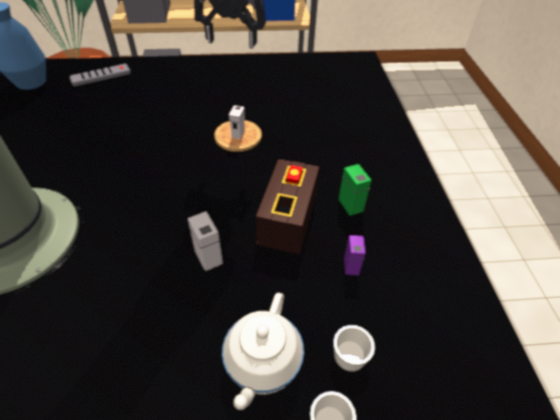

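View pics/top7.png

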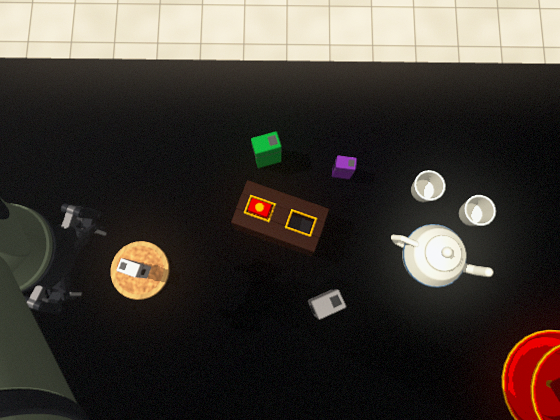

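The lighter stands on the coaster (top view about 132,268; side view 237,122). The red box and teapot haven't changed. One number check, then I hand in.

```bash
python3 - <<'E'
from h import *
t=load('top7');s=load('side7')
print('expected px of upright at centre: top',proj(t,[472.5,300.4,82]),proj(t,[472.5,300.4,10]),'side',proj(s,[472.5,300.4,82]),proj(s,[472.5,300.4,10]))
c=np.hstack([cv2.resize(t['frame'][235:305,105:175],(400,400),interpolation=2),cv2.resize(s['frame'][95:165,203:273],(400,400),interpolation=2)])
cv2.imwrite('pics/c8.png',c)
E
```

```text
expected px of upright at centre: top (np.float64(127.4180331684201), np.float64(267.93366450896696)) (np.float64(139.83455421122457), np.float64(269.9370801464239)) side (np.float64(236.4037251564477), np.float64(110.12913407776337)) (np.float64(237.99783255851526), np.float64(133.59727615901932))
```

View pics/c8.png

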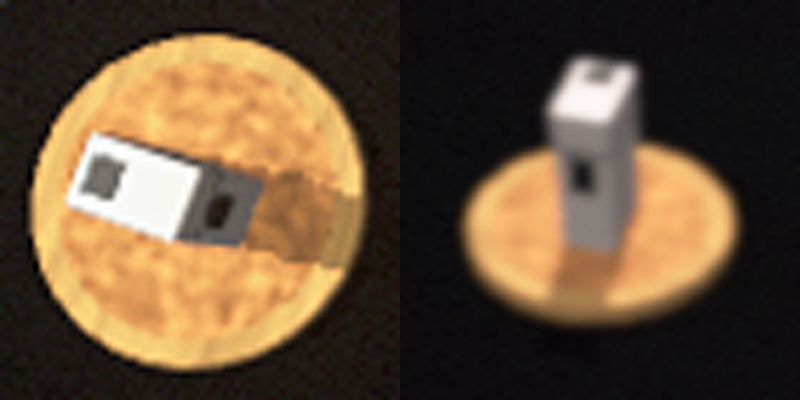

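The lighter's top centre appears at about (128.6,267.7), against (127.4,267.9) expected for an upright block at the coaster centre. That's about 2 mm off.

```bash
python3 -c "
from h import *
print(env.finish_job())"
```

```text
the job is handed in; nothing more can be done
None
```

The silver lighter now stands upright in the middle of the coaster, and I handed the job in at about 10.7 s; the hand-in gives no verdict.

**What I did:** I pressed the small silver lighter in the caddy down about 6.5 mm with shut fingers (4 N) and lifted clear, and it sprang up. I then gripped it across x at about 25.5 mm opening, lifted it straight out, and set it down on the coaster. I opened the fingers and retreated to z = 238 mm.

**Last checks:**
- **Lighter:** it is upright, with its top within about 2 mm of where it should be for an upright block at the coaster's centre.
- **Red box and teapot:** the red box is still latched in its well, and the teapot's pixels in the top view are unchanged.
- **Robot:** it touches nothing.

**Disagreements:**
- **Calibration:** the two cameras put the coaster centre about 3.5 mm apart, close to the stated calibration error.
- **Set-down force:** it briefly reached about 20 N, and I eased it off before opening the fingers.

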